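# Open the lens case's sagging gate bolt and hold the gate ajar

## Task

To get at the lenses, open the low wooden transit case's spring-closed gate: first throw the case's selector lever into the middle notch, the one with the raised mark, and leave it there. Then take the upright handle of the barrel bolt on the gate, lift the sagging bolt over the bent keeper while pulling it fully back, and swing the gate ajar by that handle, about 10 cm at its free edge. Finish while still holding the gate ajar by the bolt handle, with the lens tray, tin and bottle in and beside the case left where they are.

Things in the scene. Friction and masses are not known exactly. Their poses are not given: they have to be found in the camera images.
- case: low open wooden transit case, 495 wide, 240 deep, 70 mm high, fixed, its yaw varies. Frame: x into the case away from its gate, y left along the gate, z up; origin on the table under the gate's front face. Gate from y -4 to 302 mm, its 30 mm thick top rail 50 to 70 mm high; right of it (y -8 to -160 mm) the 68 mm high keeper post with the bolt's keeper and, farther right, the selector lever
- lever_pivot (a point): the upright pivot axis of the selector lever; in the case frame at x 20, y -115, z 100 mm
- lever_knob (a point): upright black round knob of the selector lever, 16 mm wide; point on its axis 130 mm above the table (grip here), top 10 mm above it, foot 32 mm below. 85 mm from the lever's pivot; it travels in a level arc over a steel plate before the keeper post. The lever's arm is 32 to 40 mm and the plate's scallops 44 mm below the point. Takes 3 to 5 N to leave a notch
- lever (a joint): selector lever angle (rad), growing clockwise seen from above. Three sprung detent notches: 0 travel (start), 0.45 the marked middle one, 0.90 the last; it settles into the nearest. At angle q the knob lies, from the pivot, along (-cos(q-0.45), sin(q-0.45)) in the case's x, y. In the travel notch a blade on the lever's other end lies over the bolt's nose and stops its lift
- marked_notch (a point): the place on the steel plate over which the knob's axis stands when the lever is in the marked middle notch; a raised bar 30 mm long, 5 mm wide on the plate points along the lever's direction there
- bolt_handle (a point): upright round steel handle of the barrel bolt, 14 mm wide; point on its axis about 139 mm above the table (grip here), top 7 mm above it, 32 mm free below it down to a 20 mm wide collar. Starts at about x 15, y 67 mm in the case frame, above the gate's top rail. A hoop, top 124 mm above the table, guides the bolt 40 mm right of the handle; the barrel begins 115 mm left of it
- bolt (a joint): how far the bolt is drawn back (m): 0 shot, 0.042 at its stop. It slides left along the gate (+y of the case when the gate is shut), away from the keeper, against about 1.5 N of friction. Its nose is free of the keeper from 0.033
- bolt_rod: the sagging bolt with its handle and nose; origin on its pivot in the barrel, 135 mm left of the handle, 100 mm above the table. It tilts up about there from sagging (0.045 rad down) by up to 0.115 rad and falls back by its weight (2 to 4 N at the handle). Its nose clears the bent lip once the handle is 7.5 mm up; 11 mm is a good lift, 15 mm meets the stop. Not lifted, it catches
- bolt_nose (a point): middle of the underside of the bolt's nose, a steel block 18 x 22 x 26 mm at the bolt's right end. At the start it lies in the keeper on the post: a bent lip on its left, its top 11 mm above the nose's underside, stops it being drawn; a cheek on the robot's side stops the gate from opening until the bolt is drawn back
- gate_hinge (a point): the gate's upright hinge axis, at its left end: x 15, y 306 mm in the case frame, at the height of the gate's top (70 mm)
- gate_edge (a point): middle of the top of the gate's free edge, 310 mm from the hinge axis
- gate (a joint): gate angle (rad): 0 shut, growing as it swings out towards the robot (the free edge moves to -x of the case), up to 1.2; 0.32 is about 10 cm at the free edge. A spring shuts it: about 2 to 3 N at the bolt handle
- lens_tray: wooden tray of lenses, 130 x 160 x 26 mm, lying in the case; leave alone
- wipes_tin: metal tin, 52 mm wide, 55 mm high, in the case; leave alone
- drops_bottle: white bottle, 28 mm wide, 62 mm high, on the table right of the case; leave alone

How it is judged:
On the way, in this order (a step that is already met when the one before it is completed fails the run):
1. the lever is in the marked middle notch while the bolt is still shot (value of joint lever between 0.33 and 0.57 rad and value of joint bolt below 0.01 m), for 0.3 s.
2. the bolt is drawn back, its nose free of the keeper (value of joint bolt above 0.033 m), for 0.1 s.
At the end, for the whole second after the job is handed in: For the last second: gate still, 0.2 to 0.45 rad open (6 to 14 cm at its free edge); bolt drawn back over 33 mm; lever in the marked middle notch (0.45 +- 0.12 rad); fingers on the bolt handle with over 0.8 N, which alone keeps the sprung gate from shutting (value of joint gate between 0.2 and 0.45 rad and velocity of joint gate between -0.05 and 0.05 rad/s and value of joint bolt above 0.033 m and value of joint lever between 0.33 and 0.57 rad and contact force between the fingers and bolt_rod above 0.8 N); the arm keeps its last pose, push and grip.
It fails at once if the lens tray, the tin or the bottle was pushed more than 3 cm from its place (distance of any of lens_tray, wipes_tin, drops_bottle from where it was at the start of the episode above 0.03 m).
It also fails if it takes over 45 s, if anything falls off the work surface, if the arm or the gripper's body presses on something with over 40 N, if the wrist force passes 120 N, or if a joint passes its speed limit or range.

## Robot

A 7-joint arm with a two-finger parallel gripper is mounted at the origin on the work surface. World frame = base frame: x ahead of the robot, y to its left, z up, the work surface at z = 0. Lengths are in m, angles in rad, forces in N, time in s.
With the tool pointing down it reaches from about 0.35 to 0.9 m from the base axis. Payload 19.9 kg.
Tool frame: the origin (TCP) lies midway between the tips of the shut fingers; the grasp point (between the pads) lies env.grip_depth behind it (env.grip_depth is the distance from the TCP to the grasp point, in m); z points along the fingers, y is the line along which they close (so a half turn about z gives the same grasp; the last joint's range is limited). The gripper opens to 94 mm and grips with 3 to 60 N. Pads are 16 mm wide; open, the fingers measure 119 mm over their backs; the gripper's body (75 mm by 177 mm) begins 78 mm behind the grasp point.
Start: joints at [-1.312, 0.417, -0.01, 1.614, 0.005, 1.111, -0.053], TCP at [0.185, 0.597, 0.205] pointing down, gripper open.
Joint ranges: [-2.81, 2.81], [-0.39, 2.02], [-1.27, 1.25], [0.06, 2.57], [-1.19, 4.33], [0.19, 2], [-2.82, 2.82]. Speed limits (rad/s): [1.89, 1.89, 2.39, 2.39, 3.01, 3.01, 3.01].

## Interface

Orientations are given as a unit quaternion [x, y, z, w].
In Python, from cell import env, open_gripper, clamp, solve_ik, read_camera, job, find_in, cut_out, monitor gives the robot as it stands. Calls block until the motion is done:
- env.movep(position, orientation): joint-space move of the TCP to a pose.
- env.move_linear(position, orientation=None, velocity=0.15): straight line of the TCP; orientation=None keeps the orientation; velocity is the mean speed in m/s.
- env.move_j(angles): joint-space move.
- open_gripper() and clamp(f_grip=None): open the fingers fully, or close them until they stop; f_grip is the grip in N (None keeps the last).
- env.sleep(seconds).
- solve_ik(position, orientation): joint angles nearest the present ones, or None.
- read_camera(name): name is "side" or "top"; returns a dict with "color" (480x640x3 uint8, red, green, blue), "fx", "fy", "cx", "cy" (pixels), "dist" ([k1, k2, p1, p2, k3] as OpenCV has them; the pictures are not rectified), "rvec" (rotation vector, rad) and "tvec" (3), from world to camera coordinates, as OpenCV has them. Camera axes: x right, y down, z forward; pixel columns grow to the right and rows downward; lengths in m; the calibration is good to about 2 mm. A picture is of the moment at which its call begins. There is no depth.
A pose or a line that the arm cannot do raises env.IKError and nothing moves.
- job.hand_in(): hands the job in; it is judged then, once.
Trained networks look in a picture, given as the dict that the camera call returned (one of the last four; its "shot" number tells which), for a name from the list of things; names that differ only in an ending like _2 or _b are one class to them, and where a whole thing is asked for, a point or a joint stands for the part that bears it (a point fixed in the world has none). Each returns a list of dicts, best first, with "score" (0 to 1); they miss things now and then, are a little off and sometimes report something else, mostly with a low value. They report only what shows in the picture. A call takes as long as a camera call.
- find_in(picture, thing): "location" ([row, column] as shares, 0 to 1, of the picture: columns of its width, rows of its height, amid what is visible of it).
- cut_out(picture, thing): "region" (480x640 bool, what is visible of it) and "location" ([row, column] as shares, 0 to 1, of the picture: columns of its width, rows of its height, amid what is visible of it).
Readings, each from a call of its own:
- monitor.read_t(): time.
- monitor.read_q(): joint angles.
- monitor.read_dq(): joint speeds.
- monitor.read_tau(): joint torques, N m.
- monitor.read_tcp_pos(): TCP position.
- monitor.read_ee_rot(): TCP orientation.
- monitor.read_wrist_force(): force on the tool from outside, world axes, zero at the start.
- monitor.read_wrist_torque(): the same for the moment, N m.
- monitor.read_gripper_width(): finger opening in m.
- monitor.read_gripper_force(): force on a finger pad.
Only numpy, scipy, OpenCV 4.12 (cv2) and the standard library are available. Lean on these libraries where they do the work, as an engineer would, in place of code of your own. Each camera call takes 0.05 s, during which the arm holds its last target. There are 200 camera calls.

## Working session

There is one attempt and no reset: what is moved stays moved. The work goes in short steps, each a Python script; the robot and the scene stay as the last script left them, time stands still between calls to the robot, and variables do not carry over. Pictures are saved under pics/ and viewed, at most 10 in all, crops included, and the job is handed in when it is done.

```bash
mkdir -p pics; ls
cat > h.py <<'E'
import numpy as np, cv2
from cell import *
def P(c):
    R=cv2.Rodrigues(np.array(c["rvec"],float))[0]; return R,np.array(c["tvec"],float).ravel()
def K(c): return np.array([[c["fx"],0,c["cx"]],[0,c["fy"],c["cy"]],[0,0,1.]])
def ray(c,uv):
    R,t=P(c); n=cv2.undistortPoints(np.array([[uv]],float),K(c),np.array(c["dist"],float)).ravel()
    d=R.T@np.array([n[0],n[1],1]); return -R.T@t,d/np.linalg.norm(d)
def tri(c1,u1,c2,u2):
    a,d=ray(c1,u1);b,e=ray(c2,u2)
    s=np.linalg.lstsq(np.c_[d,-e],b-a,rcond=None)[0]
    p,q=a+s[0]*d,b+s[1]*e
    return (p+q)/2,np.linalg.norm(p-q)
def proj(c,X): return cv2.projectPoints(np.array(X,float).reshape(-1,3),np.array(c["rvec"],float),np.array(c["tvec"],float),K(c),np.array(c["dist"],float))[0].reshape(-1,2)
def onz(c,uv,z):
    a,d=ray(c,uv); return a+d*(z-a[2])/d[2]
def px(l): return np.array([l[1]*640,l[0]*480])
def save(c,n): cv2.imwrite("pics/"+n,c["color"][:,:,::-1])
E
python3 - <<'E'
from h import *
S=read_camera("side");T=read_camera("top");save(S,"s0.png");save(T,"t0.png")
for n in ["lever_knob","bolt_handle","gate_edge","marked_notch","bolt_nose","lever_pivot","gate_hinge"]:
    a=find_in(S,n);b=find_in(T,n)
    for r in (a,b): print(n,[(px(x["location"]).round(1),round(x["score"],2)) for x in r[:2]])
    if a and b: print("   ",tri(S,px(a[0]["location"]),T,px(b[0]["location"])))
print(env.grip_depth,monitor.read_t(),monitor.read_ee_rot())
for c in(S,T): print(-P(c)[0].T@P(c)[1])
E
```

```text
pics
lever_knob [(array([326.6, 324.1]), 0.64)]
lever_knob [(array([428.9, 233.1]), 0.69)]
    (array([ 0.60627997, -0.20035163,  0.07784472]), np.float64(0.00408231742120011))
bolt_handle [(array([292.8, 262. ]), 0.64), (array([356.8, 408.5]), 0.34)]
bolt_handle [(array([349. , 248.8]), 0.92)]
    (array([ 0.57460981, -0.02605403,  0.10067516]), np.float64(0.007937006222678561))
gate_edge [(array([280.3, 256.3]), 0.67)]
gate_edge [(array([312.9, 257.6]), 0.64)]
    (array([0.56069939, 0.05018218, 0.05752132]), np.float64(0.014243802586964126))
marked_notch [(array([331.7, 292.7]), 0.95)]
marked_notch [(array([362.3, 211.1]), 0.88), (array([497.1, 233.7]), 0.25)]
    (array([ 0.6609819 , -0.05912213,  0.02159422]), np.float64(0.003557363898343651))
bolt_nose [(array([278. , 258.3]), 0.71)]
bolt_nose [(array([349.8, 248.9]), 0.62)]
    (array([ 0.55818399, -0.02468705,  0.11573479]), np.float64(0.022583778265678457))
lever_pivot [(array([332.3, 294.3]), 0.66), (array([324.3, 326.5]), 0.63)]
lever_pivot [(array([361.9, 212.3]), 0.64), (array([350.3, 247.8]), 0.3)]
    (array([ 0.66071783, -0.05899348,  0.01634016]), np.float64(1.8057686399668952e-05))
gate_hinge [(array([332.7, 295. ]), 0.97)]
gate_hinge [(array([363.2, 211.5]), 0.88), (array([312.4, 252.7]), 0.64)]
    (array([ 0.66170566, -0.06172501,  0.0166004 ]), np.float64(0.0017775495012982883))
0.0188 0.8 [ 1.49835509e-01  9.88710938e-01 -2.11764026e-05  1.20754626e-05]
[ 0.34060688 -1.00273138  0.95242408]
[0.48146429 0.03917384 1.31310904]
```

View pics/s0.png

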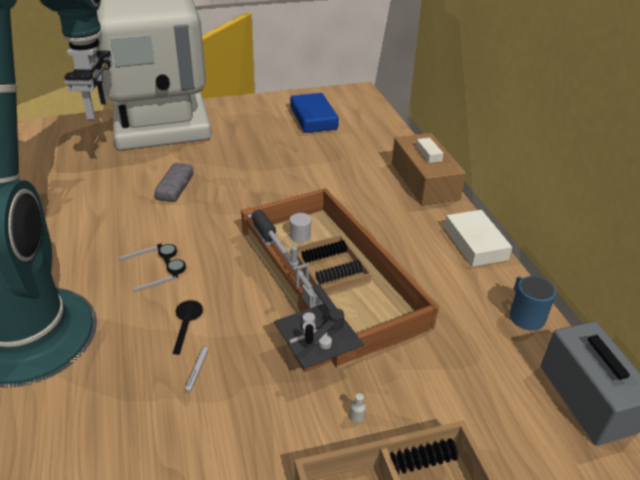

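View pics/t0.png

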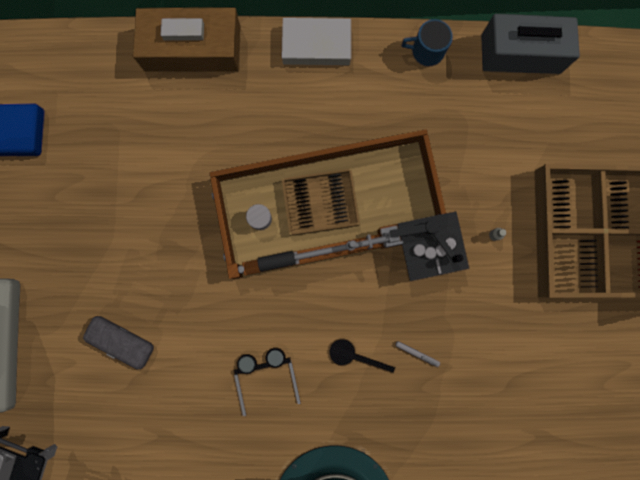

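The side view shows the case at (340,270), the bolt handle near (294,258) and the black plate with the lever near (318,335). In the top view the handle is near (350,246) and the plate at (435,245). I need crops to tell the knob apart.

Run:
```python
import cv2
s=cv2.imread("pics/s0.png")[225:375,240:380];t=cv2.imread("pics/t0.png")[195:295,330:480]
import numpy as np
f=lambda i:cv2.convertScaleAbs(cv2.resize(i,None,fx=4,fy=4,interpolation=cv2.INTER_CUBIC),alpha=1.7,beta=15)
cv2.imwrite("pics/s0c.png",f(s));cv2.imwrite("pics/t0c.png",cv2.resize(f(t),None,fx=1.25,fy=1.25))
```

```text
(no output)
```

View pics/s0c.png

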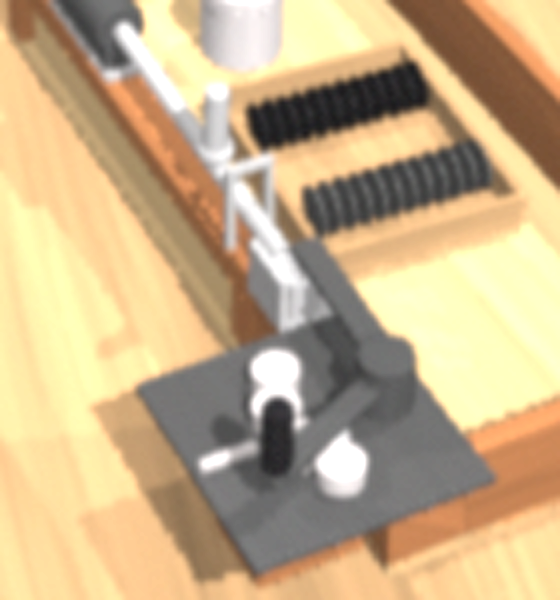

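View pics/t0c.png

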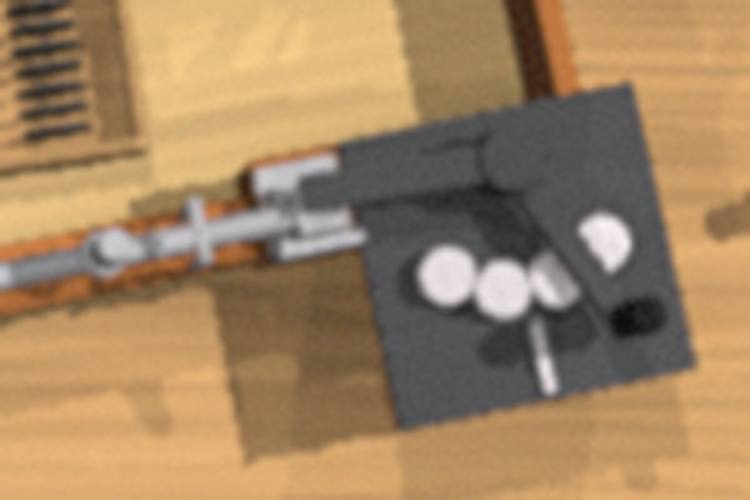

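The crops show the black knob at side px (309,334) and top px (457,258). The handle top is at side (294,247) and top (352,245), and the lever hub at side (337,313) and top (432,227). The white round bits are the plate's scallops, and the bar is the raised mark.

Run:
```python
from h import *
from scipy.optimize import least_squares
S=read_camera("side");T=read_camera("top")
for n,a,b in [("knob mid z.119",(309.2,334.5),(457.4,258.2)),("handle top .146",(294,248),(352.7,245)),("hub",(336.8,313),(432,227))]:
    print(n,tri(S,a,T,b))
kn=[20-85*np.cos(.45),-115-85*np.sin(.45)]
C=np.array([kn+[119],kn+[140],[15,67,146],[20,-115,108]])/1000
def W(p):
    c,s=np.cos(p[2]),np.sin(p[2]); return np.c_[p[0]+c*C[:,0]-s*C[:,1],p[1]+s*C[:,0]+c*C[:,1],C[:,2]]
us=np.array([(309.2,334.5),(309.3,325.8),(294,248),(336.8,313)]);ut=np.array([(457.4,258.2),(458.8,258.0),(352.7,245),(432,227)])
f=lambda p:np.r_[(proj(S,W(p))-us).ravel(),(proj(T,W(p))-ut).ravel()]
r=least_squares(f,[.56,-.07,0.1],loss="soft_l1");print(r.x,r.fun.reshape(-1,2).round(1));print(W(r.x))
```

```text
knob mid z.119 (array([ 0.55278167, -0.25353211,  0.1168306 ]), np.float64(0.002050396133504206))
handle top .146 (array([ 0.57775321, -0.03109105,  0.14286801]), np.float64(0.0047015150637529386))
hub (array([ 0.62083703, -0.20248455,  0.10625464]), np.float64(0.0047476235037207295))
[ 0.57714875 -0.09453943  0.20381551] [[-0.5 -0.2]
 [-0.4  0.6]
 [-1.5 -2.6]
 [-1.5 -0.2]
 [ 0.9 -0.4]
 [ 2.  -0.8]
 [-2.2 -1.5]
 [ 0.7 -0.8]]
[[ 0.55254126 -0.2548096   0.119     ]
 [ 0.55254126 -0.2548096   0.14      ]
 [ 0.57827698 -0.02589012  0.146     ]
 [ 0.62001162 -0.20311095  0.108     ]]
```

```bash
cat >> h.py <<'E'
from scipy.spatial.transform import Rotation as Ro
YAW=0.204
def ori(a):
    "tool down, closing line at angle a from world y; the variant nearer in joint 7"
    o=[]
    for k in (0,np.pi):
        y=np.array([-np.sin(a+k),np.cos(a+k),0]);z=np.array([0,0,-1.])
        o.append(Ro.from_matrix(np.c_[np.cross(y,z),y,z]).as_quat())
    return o
def c2w(x,y): return np.array([np.cos(YAW)*x-np.sin(YAW)*y,np.sin(YAW)*x+np.cos(YAW)*y])
def st(s=""): print(s,"t",round(monitor.read_t(),2),"p",np.round(monitor.read_tcp_pos(),4),"F",np.round(monitor.read_wrist_force(),1),"w",round(monitor.read_gripper_width(),4),"gf",round(float(np.max(monitor.read_gripper_force())),1))
E
python3 - <<'E'
from h import *
p=np.array([.5525,-.2545])
qs=[(solve_ik(np.r_[p,.25],o),o) for o in ori(YAW)]
for q,o in qs: print(np.round(q,2) if q is not None else None)
o=min([x for x in qs if x[0] is not None],key=lambda x:abs(x[0][6]))[1]
env.move_linear(np.array(monitor.read_tcp_pos())+[0,0,.08],velocity=.3)
env.movep(np.r_[p,.23],o);st()
env.move_linear(np.r_[p,.111],velocity=.12);st("down")
clamp(15);st("grip")
E
```

```text
[-0.39  0.58  1.13  1.63 -0.54  1.28  2.61]
[-0.34  0.53  1.04  1.63 -0.48  1.26 -0.59]
 t 4.57 p [ 0.5529 -0.2538  0.2299] F [ 0.1 -0.2 -0.1] w 0.0942 gf 0.0
down t 5.71 p [ 0.5528 -0.2547  0.1117] F [-0.3 -0.1  0.2] w 0.0937 gf 0.0
grip t 6.88 p [ 0.5526 -0.2546  0.111 ] F [ 1.3 -0.6 -2.1] w 0.0156 gf 15.0
```

Run:
```python
from h import *
p=np.array([.5525,-.2545])
k=lambda q:c2w(-.085*np.cos(q-.45),.085*np.sin(q-.45))
piv=p-k(0);print(piv)
for q in (.15,.3,.45):
    env.move_linear(np.r_[piv+k(q),.111],velocity=.06);st(q)
open_gripper();st("open");env.sleep(.3)
env.move_linear(np.r_[piv+k(.45),.20],velocity=.2)
# clear of view, on the way to the handle
env.movep(np.r_[.42,-.10,.27],monitor.read_ee_rot());st()
S=read_camera("side");T=read_camera("top")
for n in("lever_knob","bolt_handle"):
    a=find_in(S,n);b=find_in(T,n);print(n,[(px(r[0]["location"]).round(1),r[0]["score"]) if r else None for r in (a,b)])
print("expect knob",proj(S,np.r_[piv+k(.45),.119]),proj(T,np.r_[piv+k(.45),.119]))
s=S["color"][225:375,240:380,::-1];t=T["color"][195:295,330:480,::-1]
f=lambda i:cv2.convertScaleAbs(cv2.resize(i,(400,int(400*i.shape[0]/i.shape[1])),interpolation=cv2.INTER_CUBIC),alpha=1.7,beta=15)
a,b=f(s),f(t);b=cv2.copyMakeBorder(b,0,a.shape[0]-b.shape[0],0,0,cv2.BORDER_CONSTANT)
cv2.imwrite("pics/c1.png",np.hstack([a,b]))
```

```text
[ 0.61996082 -0.2027889 ]
0.15 t 7.24 p [ 0.5449 -0.2439  0.111 ] F [-4.9 -1.4  2.5] w 0.0158 gf 15.0
0.3 t 7.6 p [ 0.5394 -0.2321  0.1109] F [-8.6  0.7  4.7] w 0.0158 gf 15.0
0.45 t 7.96 p [ 0.5364 -0.22    0.1109] F [-4.9 -1.9  1.6] w 0.0156 gf 15.0
open t 9.22 p [ 0.5367 -0.22    0.111 ] F [-1.3  0.7 -0.5] w 0.0942 gf 0.0
 t 11.15 p [ 0.4203 -0.1001  0.27  ] F [-0.4 -0.   0. ] w 0.094 gf 0.0
lever_knob [(array([330.8, 323.3]), 0.67), (array([429.3, 225. ]), 0.61)]
bolt_handle [(array([294.8, 266. ]), 0.63), (array([353.2, 245.7]), 0.57)]
expect knob [[295.81074561 322.60502859]] [[442.05187642 265.18379213]]
```

View pics/c1.png

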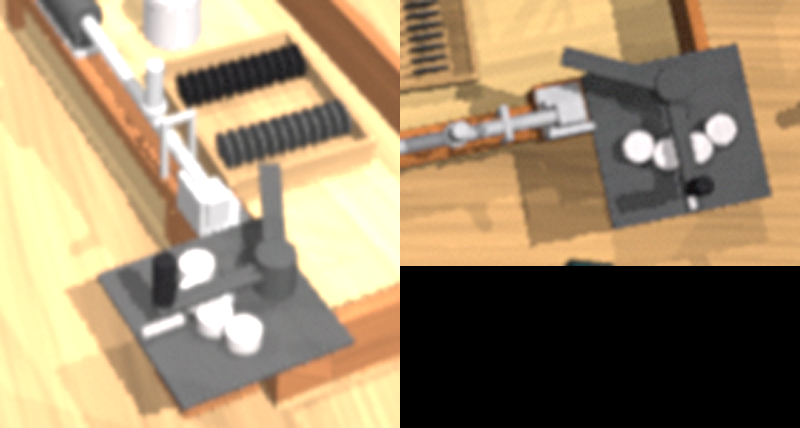

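The lever stands in the middle notch (knob at side (297,323), as predicted) and its blade is clear of the nose. Next is the bolt, gripped along case x so the fingers miss the hoop.

Run:
```python
from h import *
p=np.array([.578,-.0285])
qs=[(solve_ik(np.r_[p,.24],o),o) for o in ori(YAW+np.pi/2)]
for q,o in qs: print(np.round(q,2) if q is not None else None)
o=min([x for x in qs if x[0] is not None],key=lambda x:abs(x[0][6]))[1]
env.movep(np.r_[p,.24],o);st()
env.move_linear(np.r_[p,.120],velocity=.12);st("down")
clamp(30);st("grip")
u=c2w(0,1)
P0=np.r_[p,.120]
for dy,dz in ((.001,.006),(.0025,.0115)):
    env.move_linear(P0+np.r_[u*dy,dz],velocity=.04);st((dy,dz))
```

```text
[-0.8   0.5   1.09  1.72 -0.47  1.22 -2.53]
[-0.61  0.39  0.79  1.71 -0.3   1.17  0.46]
 t 13.04 p [ 0.5779 -0.0286  0.2402] F [ 0.5  0.3 -0.4] w 0.094 gf 0.0
down t 14.19 p [ 0.5784 -0.0286  0.1207] F [0.5 0.6 0.8] w 0.0941 gf 0.0
grip t 15.4 p [ 0.578  -0.0285  0.12  ] F [-0.5 -0.7 -0.1] w 0.0132 gf 30.0
(0.001, 0.006) t 15.7 p [ 0.5778 -0.0271  0.1261] F [ 0.2  2.4 -4.5] w 0.0134 gf 30.0
(0.0025, 0.0115) t 15.99 p [ 0.5775 -0.0257  0.1317] F [-0.6  3.8 -5.5] w 0.0133 gf 30.0
```

Run:
```python
from h import *
p=np.array([.578,-.0285]);u=c2w(0,1);P0=np.r_[p,.120]
for dy in (.012,.022,.032,.039,.0435):
    env.move_linear(P0+np.r_[u*dy,.0115],velocity=.05);st(dy)
    if np.linalg.norm(monitor.read_wrist_force())>15: print("stuck");break
S=read_camera("side");print([ (px(r["location"]),r["score"]) for r in find_in(S,"bolt_nose")[:1]])
s=S["color"][200:350,230:370,::-1]
cv2.imwrite("pics/c2.png",cv2.convertScaleAbs(cv2.resize(s,None,fx=4,fy=4,interpolation=cv2.INTER_CUBIC),alpha=1.7,beta=15))
```

```text
0.012 t 16.33 p [ 0.5755 -0.0162  0.1314] F [-0.2  2.5 -3.9] w 0.0134 gf 30.0
0.022 t 16.68 p [ 0.5734 -0.0063  0.1314] F [-0.2  1.4 -3.8] w 0.0136 gf 30.0
0.032 t 17.03 p [0.5714 0.0035 0.1314] F [-0.5  0.9 -3.9] w 0.0133 gf 30.0
0.039 t 17.32 p [0.57   0.0103 0.1314] F [ 0.2  1.1 -3.8] w 0.0134 gf 30.0
0.0435 t 17.57 p [0.5691 0.0146 0.1315] F [-1.   0.9 -4.3] w 0.0133 gf 30.0
[(array([293.376, 258.72 ]), 0.72)]
```

View pics/c2.png

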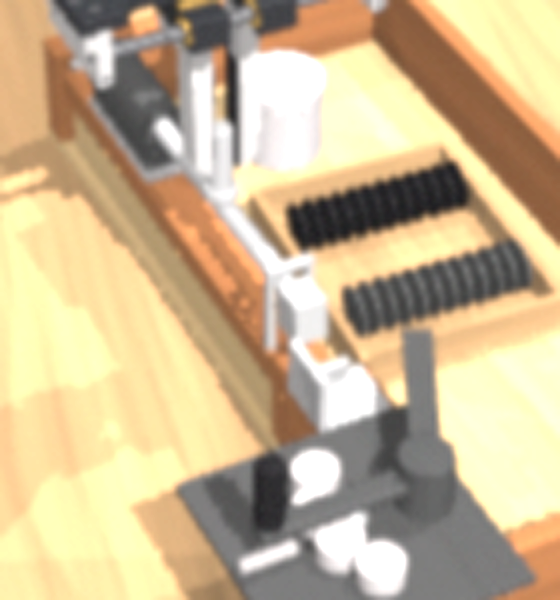

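The bolt is lifted and its nose, at crop (305,305), stands clear of the keeper at (320,370). The lever is still in the middle. Next I'll feel for the bolt's stop, then swing the gate.

Run:
```python
from h import *
S=read_camera("side")
p=np.array([.578,-.0285]);u=c2w(0,1)
t=np.array(monitor.read_tcp_pos());print(proj(S,np.r_[t[:2],.157]),"expected handle top; seen ~285.5,231; initial pred",proj(S,np.r_[p,.146]),"seen 294,248")
d=.0435
for d in (.0455,.0475,.0495):
    env.move_linear(np.r_[p+u*d,.1315],velocity=.04);st(d)
    if monitor.read_wrist_force()@np.r_[u,0]<-5: print("stop");break
piv=np.array([ 0.61996082,-0.2027889]);O=piv-c2w(.020,-.115);H=O+c2w(.015,.306)
h=np.array(monitor.read_tcp_pos())[:2];print("r",h-H,np.linalg.norm(h-H),"case y",(h-O)@u)
R0=Ro.from_quat(monitor.read_ee_rot())
for g in (.06,.12,.18,.24,.30,.33):
    c,s=np.cos(-g),np.sin(-g)
    q=H+np.array([[c,-s],[s,c]])@(h-H)
    env.move_linear(np.r_[q,.1315],(Ro.from_rotvec([0,0,-g])*R0).as_quat(),velocity=.05);st(g)
    if np.linalg.norm(monitor.read_wrist_force())>25: print("high");break
S=read_camera("side");s=S["color"][190:350,200:370,::-1]
a=cv2.resize(s,(510,480),interpolation=cv2.INTER_CUBIC)
cv2.imwrite("pics/c3.png",cv2.convertScaleAbs(a,alpha=1.7,beta=15))
```

```text
[[283.86868878 230.66412894]] expected handle top; seen ~285.5,231; initial pred [[292.70232956 246.20024691]] seen 294,248
0.0455 t 17.98 p [0.5689 0.0156 0.1316] F [-0.3 -3.  -2.3] w 0.0133 gf 30.0
0.0475 t 18.23 p [0.569  0.0159 0.132 ] F [  2.8 -12.3   1. ] w 0.0134 gf 30.0
stop
r [ 0.03922611 -0.1925284 ] 0.19648377658953428 case y 0.1095171129014406
0.06 t 18.61 p [0.5579 0.0136 0.1318] F [ 2.8 -4.3 -1.9] w 0.0134 gf 30.0
0.12 t 18.99 p [0.5462 0.0122 0.1319] F [ 2.8 -4.8 -1.1] w 0.0133 gf 30.0
0.18 t 19.38 p [0.5345 0.0114 0.1319] F [ 3.1 -7.3 -1.7] w 0.0132 gf 30.0
0.24 t 19.76 p [0.5226 0.0114 0.1319] F [ 1.6 -8.1 -0.4] w 0.0133 gf 30.0
0.3 t 20.14 p [0.5108 0.012  0.1319] F [ 2.  -9.1 -1.4] w 0.0133 gf 30.0
0.33 t 20.41 p [0.5049 0.0126 0.1318] F [  1.4 -10.   -0.5] w 0.0134 gf 30.0
```

View pics/c3.png

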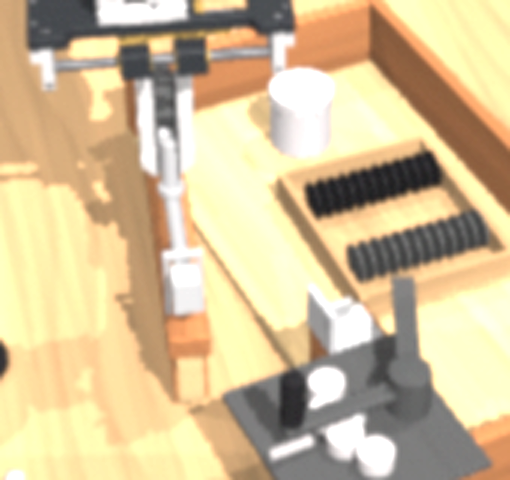

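The gate is ajar, its free edge at crop (190,370), with the handle held between the fingers. The lever is still in the middle notch, and the tin and tray haven't moved.

Run:
```python
from h import *
env.sleep(.4);st()
print(job.hand_in())
```

```text
t 20.86 p [0.5051 0.0126 0.1318] F [ 1.3 -8.8 -1.5] w 0.0133 gf 30.0
the job is handed in; nothing more can be done
None
```

I handed the job in at about 21 s: the lever is in the marked middle notch, the bolt is drawn back to its stop, and the gate is held about 0.33 rad (10 cm) ajar by the bolt handle. The tray and tin look unmoved; I didn't re-check the bottle at the end, and the hand-in returned no verdict.

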